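# Slide a ware board with a thrown goblet under the low drying shelf

## Robot

A 6-joint arm with a two-finger parallel gripper is mounted at the origin on the work surface. World frame = base frame: x ahead of the robot, y to its left, z up, the work surface at z = 0. Lengths are in m, angles in rad, forces in N, time in s.
With the tool pointing down it reaches from about 0.35 to 0.775 m from the base axis. Payload 5.5 kg.
Tool frame: the origin (TCP) lies on the centre line of the jaws, within the pads' length; the fingertips stand 11 mm ahead of it and the grasp point (between the pads) lies 8 mm behind it; z points along the fingers, y is the line along which they close (so a half turn about z gives the same grasp; the last joint's range is limited). The gripper opens to 85 mm and grips with 20 to 120 N. Pads are 22 mm wide; open, the fingers measure 114 mm over their backs; the gripper's body (76 mm by 85 mm) begins 54 mm behind the grasp point. The pads swing forward as they close: fully open they stand 13 mm farther back than shut.
Start: joints at [-1.391, 0.313, 0.046, 1.304, 0, 1.431], TCP at [0.181, -0.546, 0.242] pointing down, gripper open.
Joint ranges: [-2.76, 2.76], [-0.86, 1.69], [-1.03, 1.26], [-2.2, 2.34], [-1.47, 1.5], [-3.14, 3.14]. Speed limits (rad/s): [2.57, 2.57, 3.14, 3.14, 3.14, 3.14].

## Interface

Orientations are given as a unit quaternion [w, x, y, z].
In Python, from workcell import get_state, eyes, env gives the robot as it stands.
- The arm moves only by the shell command python3 -m inch 'ROWS' [OPENING] [FORCE]. ROWS is JSON, one flat list of numbers, 4 for each row, row after row: the shift along the tool's x, y, z in cm, then the turn about the tool's z in rad. A call has exactly 5 rows; each row shifts and turns the commanded pose from where the row before left it, along the tool's axes as they then stand; what a row does not reach is not made up. A row lasts 1/12 s, in which the tool goes at most 41.7 mm and 7.16 degrees, less where a joint would pass 70% of its speed; a pose out of reach is approached as far as the arm can. A call is refused whole if a number of a shift passes 4.17 or a number of a turn 0.125, either way. A call with a gripper value outside its range is refused whole. OPENING is the opening, from -1 (shut) to 1 (fully open), set as the call begins (- or left out, the last holds). The fingers move at their own pace and stop on an object; FORCE is the grip in N (left out, the last holds). Time passes only in rows, so rows that do not move let the fingers close, or fill a call up. It gives the time, the measured TCP pose, the force, the opening and the grip force at its end, in the units of the state.
- get_state(): the state, without advancing time (a new reading comes with each control period).
- eyes.read_camera(name): name is "scene" or "top" or "wrist"; returns the picture (400x640x3 uint8, red, green, blue); there is no depth.
- eyes.camera_info(name): a dict with "fovy" (degrees; the focal length in pixels is half the picture's height over the tangent of half this angle, whatever the lens; pixels are square), "cx", "cy" (the principal point, pixels), "D" ([k1, k2, p1, p2, k3] as OpenCV has them; the pictures are not rectified), "xyz" and "orientation" of the camera in the world. Camera axes: x right, y down, z forward; pixel columns grow to the right and rows downward; lengths in m; the calibration is good to about 2 mm. A picture is of the moment at which its call begins: read the wrist's pose just before it. camera_info takes no time and is no camera call; for the wrist camera it gives the pose at the moment of the call.
- env.hand_in(): hands the job in; it is judged then, once.
The state is a dict: "clock": time; "joint_pos": joint angles; "qvel": joint speeds; "tau": joint torques, N m; "tcp_pos": TCP position; "orientation": TCP orientation; "wrist_force": force on the tool from outside, world axes, zero at the start; "ft_torque": the same for the moment, N m; "finger_gap": finger opening in m; "grip_force": force on a finger pad.
Only numpy, scipy, OpenCV 4.12 (cv2) and the standard library are available. Lean on these libraries where they do the work, as an engineer would, in place of code of your own. Each camera call takes 0.05 s, during which the arm holds its last target. There are 200 camera calls.

## Task

Push the ware board that carries the goblet along the bench, over to the empty bay of the low drying shelf, and slide it in under the shelf until it lies square against the stop batten at the back. Push only the board, with your fingertips: do not lift or tilt it, do not touch the soft goblet, and keep the goblet upright in its place on the board and clear of the shelf. Leave the other pots and tools as they are.

Things in the scene. Friction and masses are not known exactly. Their poses are not given: they have to be found in the camera images.
- ware_board: Plywood ware board with one tall clay goblet on it, loose on the bench in front of the drying shelf. 150 mm along its x (depth), 180 mm along its y (width), 15 mm thick; about 0.3 kg. Origin at the centre of its underside (on the bench, height 0). Its +x points roughly away from the robot, towards the shelf.
- goblet: Freshly thrown footed goblet of yellow-brown clay, loose, standing on the ware board near its middle (up to 16 mm beyond and 12 mm to either side of the middle). 115 mm high, bowl 69 mm across, narrow foot 56 mm across; about 0.3 kg. Origin at the centre of its underside (15 mm above the bench). It can be toppled by a jerk.
- shelf: Low wooden drying shelf fixed to the bench: a plank 150 mm deep (its x), 520 mm long (its y), 20 mm thick, on three upright boards 20 mm thick and as deep as the plank, at y = -240, 0 and +240 mm: two bays, each 220 mm wide, open towards the robot (-x). Origin on the bench below the plank's centre; +x away from the robot, +y left.
- plank_edge (a point): Middle of the lower front edge of the shelf's plank, 142 mm above the bench (the plank's top is at 162 mm); a goblet on its board is 130 mm high and passes with 12 mm to spare. At x = -75 mm of the shelf. A stop batten 16 mm high runs across the back of each bay on the bench, its front face 115 mm beyond this edge.
- bay_left (a point): Point on the bench in the shelf's left (+y) bay where the middle of a ware board's underside lies when the board is centred in the bay and against the stop batten; the board's near edge then still stands out 35 mm in front of the plank. At x = -35, y = +120 mm of the shelf. Axes as the shelf's.
- bay_right (a point): The same point in the right (-y) bay: x = -35, y = -120 mm of the shelf. Which bay is empty varies.
- full_board: A second ware board, loose, 130 mm along its x, 180 mm along its y, 15 mm thick, already home in one bay of the shelf (so the other bay is the empty one), carrying two clay beakers; its near edge stands out about 15 mm in front of the plank. Origin at the centre of its underside.
- beaker_a: Clay beaker, loose, on the full board under the shelf: 92 mm high, 66 mm across the rim. Origin at the centre of its underside.
- beaker_b: The second clay beaker on the full board, same size. Origin at the centre of its underside.
- bowls: Stack of three small black bowls, loose, on top of the shelf's plank above the empty bay: 100 mm across, 68 mm high. Origin at the centre of its underside (162 mm above the bench).
- mug: Black mug, loose, on the bench to the left: 80 mm across, 85 mm high, with a handle. Origin at the centre of its underside.
- loop_tool: Trimming tool with a wooden handle and a wire loop, loose, lying on the bench to the right: about 180 mm long along its x, 15 mm thick. Origin on the bench about half-way along.
- rib: Dark wooden throwing rib lying on the bench to the right, loose: 100 x 45 x 7 mm. Origin at the centre of its underside.

How it is judged:
At the end, for the whole second after the job is handed in: The ware board lies flat on the bench in the empty bay, within 8 mm of touching the stop batten at the back and square to the shelf within 4 degrees (0.07 rad); the goblet stands upright (within 0.08 rad) on the board, within 32 mm of the board's middle; both are at rest (((x of ware_board in the frame of bay_left between -0.008 and 0.008 m and y of ware_board in the frame of bay_left between -0.025 and 0.025 m) or (x of ware_board in the frame of bay_right between -0.008 and 0.008 m and y of ware_board in the frame of bay_right between -0.025 and 0.025 m)) and angle between the x axis of ware_board and the x axis of shelf, either way round below 0.07 rad and height (world z) of ware_board below 0.004 m and angle between ware_board's own z axis and vertical below 0.03 rad and angle between goblet's own z axis and vertical below 0.08 rad and z of goblet in the frame of ware_board between 0.011 and 0.019 m and horizontal distance between goblet and ware_board below 0.032 m and linear speed of each of ware_board, goblet below 0.01 m/s).
It fails at once if the ware board is lifted off the bench (6 mm) or tilted (0.06 rad) (height (world z) of ware_board above 0.006 m or angle between ware_board's own z axis and vertical above 0.06 rad).
It fails at once if the robot or the shelf touches the goblet (contact force between any of the arm, the fingers and goblet above 0.2 N or contact force between goblet and shelf above 0.2 N).
It fails at once if the goblet is tipped (0.25 rad) or leaves the board (angle between goblet's own z axis and vertical above 0.25 rad or z of goblet in the frame of ware_board above 0.025 m or z of goblet in the frame of ware_board below 0.005 m).
It fails at once if the full board or its beakers are moved more than 12 mm or a beaker is tipped (distance of any of full_board, beaker_a, beaker_b from where it was at the start of the episode above 0.012 m or angle between any of beaker_a, beaker_b's own z axis and vertical above 0.2 rad).
It fails at once if the bowls, mug, loop tool or rib are moved more than 20 mm (distance of any of bowls, mug, loop_tool, rib from where it was at the start of the episode above 0.02 m).
It also fails if it takes over 54 s, if anything falls off the work surface, if the arm or the gripper's body presses on something with over 40 N, if the wrist force passes 120 N, or if a joint passes its speed limit or range.

## Working session

There is one attempt and no reset: what is moved stays moved. The work goes in short steps, Python scripts to look and compute and a shell command to move; the robot and the scene stay as the last step left them, time stands still between calls to the robot, and variables do not carry over. Pictures are saved under pics/ and viewed, at most 10 in all, crops included, and the job is handed in when it is done.

```bash
mkdir -p pics; python3 - <<'E'
from workcell import get_state, eyes, env
import cv2
for n in ("scene","top"):
    im=eyes.read_camera(n); cv2.imwrite(f"pics/{n}0.png",im[...,::-1]); print(n,eyes.camera_info(n))
s=get_state(); print(s['clock'],s['tcp_pos'],s['orientation'],s['finger_gap'])
E
```

```text
scene {'fovy': 56.88472481570356, 'cx': 316.17088381218, 'cy': 206.12614096708967, 'D': array([-0.07318114,  0.        ,  0.        ,  0.        ,  0.        ]), 'xyz': array([0.30071954, 0.03962992, 1.02943117]), 'orientation': array([ 0.09805067, -0.66656536,  0.73088102, -0.10903957])}
top {'fovy': 48.22166546555549, 'cx': 318.5365877932011, 'cy': 197.6121181655997, 'D': array([-0.12215011,  0.        ,  0.        ,  0.        ,  0.        ]), 'xyz': array([0.51277351, 0.00817401, 1.38172662]), 'orientation': array([ 0.02899527, -0.70019018,  0.71315313, -0.01748145])}
0.1 [ 0.18067525 -0.54539649  0.24148861] [-8.29315218e-04  9.87242782e-01  1.59219979e-01 -1.74039854e-05] 0.0854061686517984
```

View pics/top0.png

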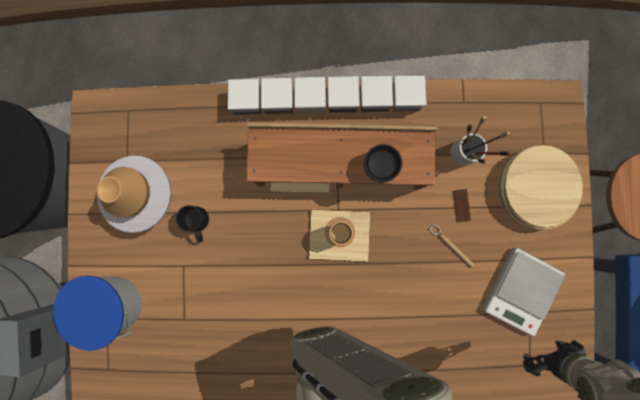

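View pics/scene0.png

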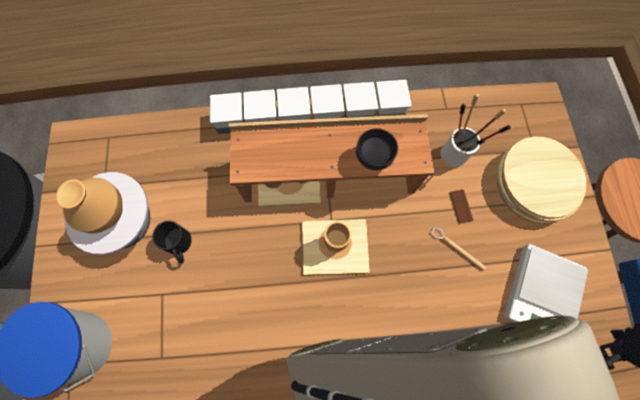

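The right bay (bowls above it) is empty, and the full board is in the left bay. The ware board is at about (340,236) in top, slightly left of the bay. I'll enlarge both views.

```bash
python3 - <<'E'
import cv2
im=cv2.imread("pics/top0.png")[115:265,240:440]; cv2.imwrite("pics/topc.png",cv2.resize(im,None,fx=4,fy=4,interpolation=cv2.INTER_CUBIC))
im=cv2.imread("pics/scene0.png")[120:280,225:440]; cv2.imwrite("pics/scc.png",cv2.resize(im,None,fx=3.7,fy=3.7,interpolation=cv2.INTER_CUBIC))
E
```

```text
(no output)
```

View pics/topc.png

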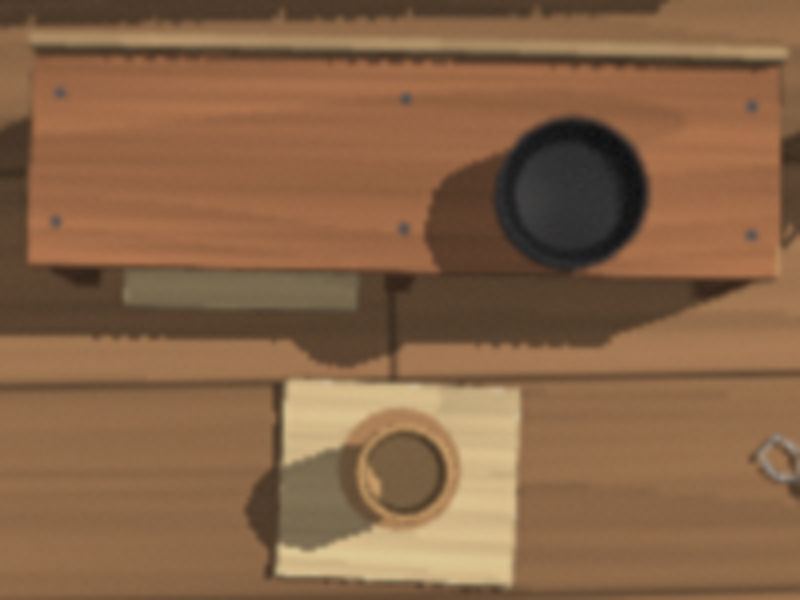

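View pics/scc.png

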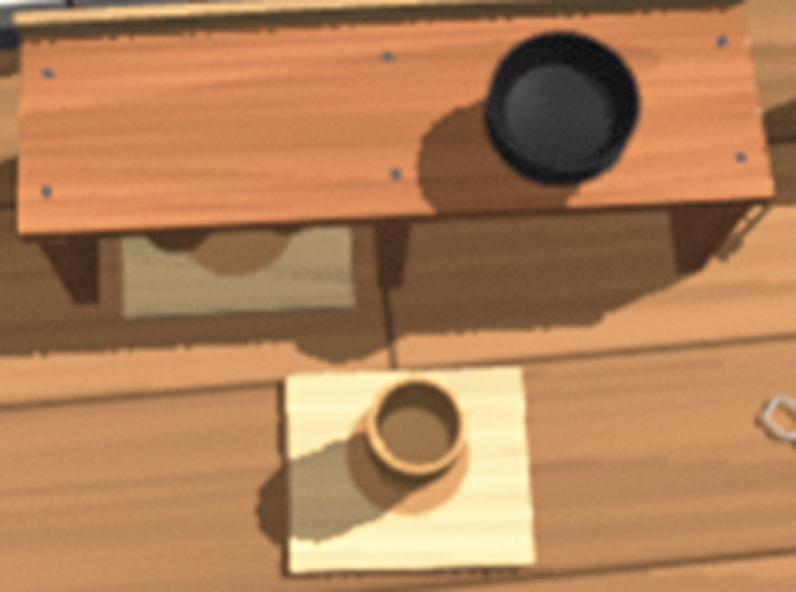

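```bash
cat > h.py <<'E'
from workcell import get_state, eyes, env
import cv2, numpy as np
from scipy.spatial.transform import Rotation as R
def ray(n,uv,z,info=None):
    c=info or eyes.camera_info(n); f=200/np.tan(np.radians(c['fovy'])/2)
    K=np.array([[f,0,c['cx']],[0,f,c['cy']],[0,0,1]])
    p=cv2.undistortPoints(np.array(uv,float).reshape(-1,1,2),K,c['D']).reshape(-1,2)
    q=c['orientation']; d=np.c_[p,np.ones(len(p))]@R.from_quat([q[1],q[2],q[3],q[0]]).as_matrix().T
    return (c['xyz']+d*((z-c['xyz'][2])/d[:,2])[:,None])[:,:2]
E
python3 - <<'E'
from h import *
np.set_printoptions(precision=4,suppress=True)
T=lambda a,z:ray("top",np.array(a)/4+[240,115],z)
S=lambda a,z:ray("scene",np.array(a)/3.7+[225,120],z)
def fit(P,dx,dy): # corners FL,FR,NR,NL
    m=np.array([[dx,dy],[dx,-dy],[-dx,-dy],[-dx,dy]])/2
    c=P.mean(0);Q=P-c;a=np.arctan2((m[:,0]*Q[:,1]-m[:,1]*Q[:,0]).sum(),(m*Q).sum())
    Rm=np.array([[np.cos(a),-np.sin(a)],[np.sin(a),np.cos(a)]])
    return c,a,np.abs(m@Rm.T+c-P).max()
print("board",fit(T([[287,380],[521,390],[512,586],[274,577]],.015),.15,.18),fit(S([[287,377],[522,368],[535,565],[290,573]],.015),.15,.18))
print("shelf",fit(T([[36,56],[781,66],[778,277],[28,264]],.162),.15,.52))
f=S([[18,232],[772,193]],.162);print("front edge scene",f,(f[0]-f[1]),'top',T([[28,264],[778,277]],.162))
print("goblet",T([[402,471]],.13),S([[416,427]],.13))
c=T([[402,471]],.13)
E
```

```text
board (array([ 0.4851, -0.0326]), np.float64(-0.06569302781379954), np.float64(0.00144760527303342)) (array([ 0.4843, -0.0333]), np.float64(-0.060745708431449254), np.float64(0.0008874124997438962))
shelf (array([ 0.7067, -0.0379]), np.float64(-0.03582741609723477), np.float64(0.0025232676386967023))
front edge scene [[ 0.6435  0.2239]
 [ 0.625  -0.2928]] [0.0184 0.5167] top [[ 0.6429  0.2239]
 [ 0.6241 -0.2925]]
goblet [[ 0.4959 -0.0318]] [[ 0.4914 -0.033 ]]
```

```bash
python3 -m inch '[0,0,0,-0.119,0,0,0,-0.119,0,0,0,-0.119,0,0,0,-0.119,0,0,0,-0.119]'; python3 -m inch '[0,0,0,-0.119,0,0,0,-0.119,0,0,0,-0.119,0,0,0,-0.119,0,0,0,-0.119]'
python3 - <<'E'
from h import *
s=get_state();q=s['orientation'];M=R.from_quat([q[1],q[2],q[3],q[0]]).as_matrix()
print("tool x ang",np.arctan2(M[1,0],M[0,0]),s['tcp_pos'],s['joint_pos'],s['clock'])
print("cam in tool",M.T@(eyes.camera_info("wrist")['xyz']-s['tcp_pos']))
E
```

```text
clock: 0.52
tcp_pos: [0.1807, -0.5456, 0.2418]
orientation: [-0.001, 0.896, 0.444, 0.0]
wrist_force: [0.1, -0.1, -0.0]
finger_gap: 0.0853
grip_force: 0.0
clock: 0.93
tcp_pos: [0.1807, -0.5456, 0.2418]
orientation: [-0.0, 0.726, 0.687, 0.0]
wrist_force: [0.5, 0.6, -1.2]
finger_gap: 0.0855
grip_force: 0.0
tool x ang 1.5156641169092708 [ 0.18071061 -0.54556411  0.24176337] [-1.39060360e+00  3.13692290e-01  4.54171494e-02  1.30360836e+00
  3.18222605e-05  2.35324801e-01] 0.9333
cam in tool [ 0.07286095  0.00023398 -0.13273352]
```

```bash
for i in 1; do :; done
python3 -m inch '[2,0.8,0,0,3.3,1.38,0,0,3.3,1.38,0,0,3.3,1.38,0,0,3.3,1.38,0,0]' >/dev/null
python3 -m inch '[3.3,1.38,0,0,3.3,1.38,0,0,3.3,1.38,0,0,3.3,1.38,0,0,3.3,1.38,0,0]' >/dev/null
python3 -m inch '[3.3,1.38,0,0,3.3,1.38,0,0,3.3,1.38,0,0,3.3,1.38,0,0,3.3,1.38,0,0]' >/dev/null
python3 -m inch '[3.3,1.38,0,0,3.3,1.38,0,0,3.3,1.38,0,0,3.3,1.38,0,0,2.5,1,0,0]' >/dev/null
python3 -m inch '[1,0.55,0,0,1,0.4,0,0,0,0,0,0,0,0,0,0,0,0,0,0]'
```

```text
clock: 3.02
tcp_pos: [0.4958, 0.094, 0.2422]
orientation: [-0.0, 0.729, 0.685, -0.0]
wrist_force: [0.9, -0.3, 0.2]
finger_gap: 0.0852
grip_force: 0.0
```

```bash

python3 -m inch '[0,0,3.5,0,0,0,4,0,0,0,4,0,0,0,4,0,0,0,3.5,0]' >/dev/null
python3 -m inch '[0,0,2,0,0,0,0.2,0,0,0,0,0,0,0,0,0,0,0,0,0]'
python3 -m inch '[0,0,0.3,0,0,0,0.3,0,0,0,0.3,0,0,0,0,0,0,0,0,0]'
python3 - <<'E'
from h import *
im=eyes.read_camera("scene");cv2.imwrite("pics/s1.png",cv2.resize(im[120:290,240:440,::-1],None,fx=3.5,fy=3.5,interpolation=cv2.INTER_CUBIC))
E
```

```text
clock: 3.85
tcp_pos: [0.4981, 0.0946, 0.0324]
orientation: [0.001, 0.729, 0.685, 0.001]
wrist_force: [-0.1, 0.5, -0.5]
finger_gap: 0.0852
grip_force: 0.0
clock: 4.27
tcp_pos: [0.4961, 0.0951, 0.0212]
orientation: [-0.0, 0.728, 0.685, -0.0]
wrist_force: [-0.2, -0.5, 0.7]
finger_gap: 0.0854
grip_force: 0.0
```

View pics/s1.png

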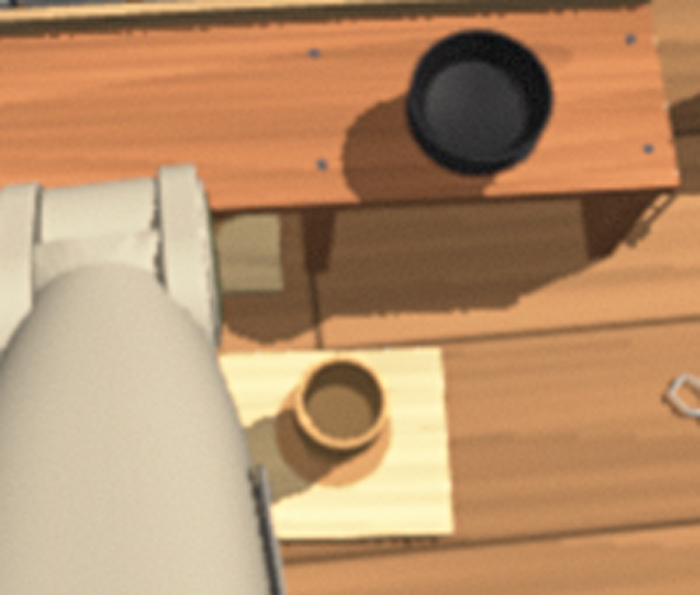

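The arm hides the fingers. The board's right corners are unmoved, at (440,348) and (452,532). I'll find the bench by light touch.

```bash

python3 -m inch '[0,0,0.2,0,0,0,0.2,0,0,0,0,0,0,0,0,0,0,0,0,0]'|egrep 'tcp|force'
python3 -m inch '[0,0,0.2,0,0,0,0,0,0,0,0.2,0,0,0,0,0,0,0,0,0]'|egrep 'tcp|wrist'
python3 -m inch '[0,0,0.2,0,0,0,0,0,0,0,0,0,0,0,0,0,0,0,0,0]'|egrep 'tcp|wrist'
python3 - <<'E'
from h import *
im=eyes.read_camera("wrist");cv2.imwrite("pics/w1.png",im[...,::-1])
E
```

```text
tcp_pos: [0.4963, 0.0951, 0.0172]
wrist_force: [-0.8, -0.2, 0.7]
grip_force: 0.0
tcp_pos: [0.4962, 0.095, 0.0131]
wrist_force: [0.4, -0.4, 0.2]
tcp_pos: [0.4963, 0.0951, 0.0113]
wrist_force: [-0.2, 0.2, 0.3]
```

View pics/w1.png

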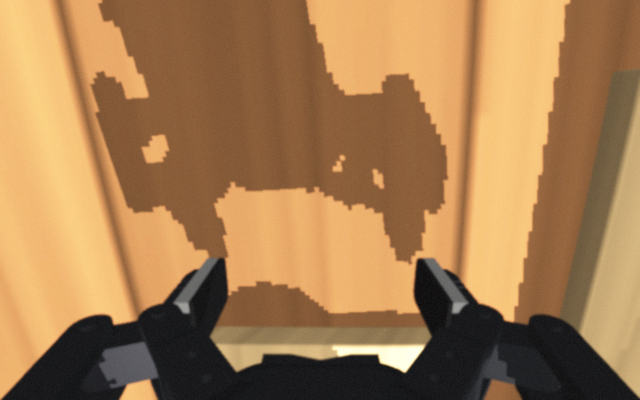

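```bash

python3 -m inch '[0,0,0.2,0,0,0,0,0,0,0,0.1,0,0,0,0,0,0,0,0,0]'|egrep 'tcp|wrist'
python3 -m inch '[0,0,0.2,0,0,0,0,0,0,0,0,0,0,0,0,0,0,0,0,0]'|egrep 'tcp|wrist'
python3 -m inch '[0,0,0.2,0,0,0,0,0,0,0,0,0,0,0,0,0,0,0,0,0]'|egrep 'tcp|wrist'
```

```text
tcp_pos: [0.4962, 0.095, 0.0082]
wrist_force: [-0.5, -0.1, 0.8]
tcp_pos: [0.4963, 0.0951, 0.0063]
wrist_force: [-0.1, -0.5, 0.7]
tcp_pos: [0.4963, 0.095, 0.0043]
wrist_force: [0.1, -0.9, 0.2]
```

```bash

python3 -m inch '[-0.3,0,0.05,-0.01,-0.5,0,0,-0.01,-0.5,0,0,0,-0.5,0,0,0,-0.2,0,0,0]'|egrep 'tcp|wrist'
python3 -m inch '[-0.1,0,0,0,-0.1,0,0,0,-0.1,0,0,0,-0.1,0,0,0,-0.1,0,0,0]'|egrep 'tcp|wrist'
python3 -m inch '[-0.1,0,0,0,-0.1,0,0,0,-0.1,0,0,0,-0.1,0,0,0,-0.1,0,0,0]'|egrep 'tcp|wrist'
python3 -m inch '[-0.1,0,0,0,-0.15,0,0,0,-0.15,0,0,0,-0.2,0,0,0,-0.2,0,0,0]'|egrep 'tcp|wrist'
python3 -m inch '[-0.2,0,0,0,-0.2,0,0,0,-0.2,0,0,0,-0.2,0,0,0,-0.2,0,0,0]'|egrep 'tcp|wrist'
```

```text
tcp_pos: [0.4954, 0.0742, 0.0038]
wrist_force: [-0.4, -0.3, -0.2]
tcp_pos: [0.4952, 0.0701, 0.0038]
wrist_force: [0.1, -0.7, -1.2]
tcp_pos: [0.4947, 0.0653, 0.0037]
wrist_force: [-1.0, 4.1, 0.5]
tcp_pos: [0.4949, 0.0568, 0.0038]
wrist_force: [-0.0, 3.6, -0.4]
tcp_pos: [0.4943, 0.0468, 0.0038]
wrist_force: [0.6, 3.1, -0.1]
```

```bash

for k in 1; do :; done
python3 -m inch '[-0.25,0,0,0,-0.25,0,0,0,-0.25,0,0,0,-0.25,0,0,0,-0.25,0,0,0]'|egrep 'tcp|wrist'
python3 -m inch '[-0.25,0,0,0,-0.25,0,0,0,-0.25,0,0,0,-0.25,0,0,0,-0.25,0,0,0]'|egrep 'tcp|wrist'
python3 -m inch '[-0.25,0,0,0,-0.25,0,0,0,-0.25,0,0,0,-0.25,0,0,0,-0.25,0,0,0]'|egrep 'tcp|wrist'
python3 -m inch '[-0.25,0,0,0,-0.25,0,0,0,-0.25,0,0,0,-0.25,0,0,0,-0.25,0,0,0]'|egrep 'tcp|wrist'
python3 -m inch '[-0.25,0,0,0,-0.25,0,0,0,-0.25,0,0,0,-0.25,0,0,0,-0.25,0,0,0]'|egrep 'tcp|wrist'
python3 -m inch '[-0.25,0,0,0,-0.25,0,0,0,-0.25,0,0,0,-0.25,0,0,0,-0.25,0,0,0]'|egrep 'tcp|wrist'
python3 -m inch '[-0.25,0,0,0,-0.25,0,0,0,-0.25,0,0,0,-0.25,0,0,0,-0.25,0,0,0]'|egrep 'tcp|wrist'
python3 -m inch '[-0.25,0,0,0,-0.2,0,0,0,-0.15,0,0,0,-0.1,0,0,0,-0.05,0,0,0]'|egrep 'tcp|wrist'
```

```text
tcp_pos: [0.4937, 0.0343, 0.0038]
wrist_force: [-0.8, 3.0, 0.3]
tcp_pos: [0.4932, 0.0218, 0.0038]
wrist_force: [0.0, 2.9, -0.6]
tcp_pos: [0.4927, 0.0094, 0.0038]
wrist_force: [0.5, 2.2, -0.1]
tcp_pos: [0.4922, -0.0031, 0.0038]
wrist_force: [0.0, 3.5, -0.2]
tcp_pos: [0.4917, -0.0156, 0.0038]
wrist_force: [0.3, 3.2, -0.4]
tcp_pos: [0.4911, -0.0281, 0.0038]
wrist_force: [-0.1, 2.4, 0.1]
tcp_pos: [0.4907, -0.0406, 0.0038]
wrist_force: [0.3, 2.8, -1.6]
tcp_pos: [0.4903, -0.048, 0.0038]
wrist_force: [-0.1, 2.7, -0.1]
```

```bash

python3 -m inch '[0.3,0,0,0,0.6,0,0,0,1,0,0,0,1,0,0,0,0.2,0,0,0]'|egrep 'tcp|wrist'
python3 -m inch '[0,0,-3,0,0,0,-4,0,0,0,-4,0,0,0,-4,0,0,0,-3,0]'|egrep 'tcp|wrist'
python3 -m inch '[0,0,-2,-0.12,0,0,0,-0.12,0,0,0,-0.12,0,0,0,-0.12,0,0,0,-0.12]' >/dev/null
python3 -m inch '[0,0,0,-0.12,0,0,0,-0.12,0,0,0,-0.12,0,0,0,-0.12,0,0,0,-0.12]' >/dev/null
python3 -m inch '[0,0,0,-0.124,0,0,0,-0.124,0,0,0,-0.123,0,0,0,0,0,0,0,0]'|egrep 'tcp|wrist'
python3 -m inch '[2,-2.3,0,0,2.6,-3,0,0,2.6,-3,0,0,2.6,-3,0,0,1.7,-1.8,0,0]'|egrep 'tcp|wrist'
python3 - <<'E'
from h import *
s=get_state();q=s['orientation'];M=R.from_quat([q[1],q[2],q[3],q[0]]).as_matrix()
print("tool x ang",np.arctan2(M[1,0],M[0,0]),s['tcp_pos'],s['joint_pos'],s['clock'])
a=eyes.read_camera("top");cv2.imwrite("pics/t2.png",a[...,::-1]);b=eyes.read_camera("scene");cv2.imwrite("pics/s2.png",b[...,::-1])
A=cv2.resize(a[120:270,250:450],None,fx=2.6,fy=2.6,interpolation=cv2.INTER_CUBIC);B=cv2.resize(b[120:300,240:460],None,fx=2.4,fy=2.4,interpolation=cv2.INTER_CUBIC)
A=cv2.resize(a[110:260,250:450],(800,600),interpolation=cv2.INTER_CUBIC)
cv2.imwrite("pics/t2c.png",A[...,::-1])
E
```

```text
tcp_pos: [0.4914, -0.0151, 0.0038]
wrist_force: [-0.2, -0.3, -0.4]
tcp_pos: [0.4922, -0.0164, 0.1873]
wrist_force: [1.0, 0.3, -0.9]
tcp_pos: [0.4915, -0.0164, 0.2037]
wrist_force: [-0.4, 0.1, -0.2]
tcp_pos: [0.3693, -0.1443, 0.2037]
wrist_force: [0.5, 0.3, -0.2]
tool x ang 3.0965985762100683 [ 0.36930448 -0.14426563  0.20374923] [-5.74754395e-01 -1.45608009e-02 -4.39571862e-01  1.14590364e+00
 -1.11124683e-03 -5.29760550e-01] 14.7833
```

View pics/t2c.png

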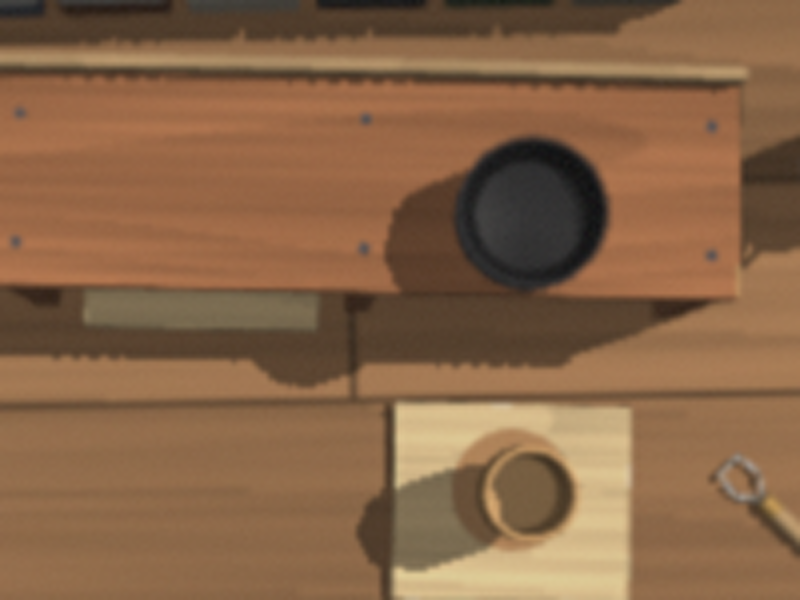

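```bash
python3 - <<'E'
from h import *
np.set_printoptions(precision=4,suppress=True)
O=np.array([.6694,-.1558]);a=-.036;X=np.array([np.cos(a),np.sin(a)]);Y=np.array([-np.sin(a),np.cos(a)])
P=ray("top",np.array([[394,403],[632,408],[630,600],[391,600]])/4+[250,110],.015)
g=ray("top",np.array([[529,493]])/4+[250,110],.13)
for p in (*P,*g): print(p,[(p-O)@X,(p-O)@Y])
d=P[0]-P[1];print("yaw",np.arctan2(-d[0],d[1]),"c",(P[0]+P[1])/2-.075*X)
E
```

```text
[ 0.561  -0.0613] [np.float64(-0.11175905547235987), np.float64(0.09056686350804924)]
[ 0.5536 -0.2437] [np.float64(-0.11255522328277291), np.float64(-0.09199941608773297)]
[ 0.4072 -0.2383] [np.float64(-0.25906182952529216), np.float64(-0.09183808246703114)]
[ 0.4111 -0.0559] [np.float64(-0.2617751241995679), np.float64(0.09056776898149488)]
[ 0.4922 -0.1485] [np.float64(-0.17735829780961682), np.float64(0.0009375729035216787)]
yaw -0.0403609518966067 c [ 0.4823 -0.1498]
```

```bash

python3 -m inch '[0.2,0,3,-0.01,0,0,4,0,0,0,4,0,0,0,4,0,0,0,3,0]'|egrep 'tcp|wrist'
python3 -m inch '[0,0,1,0,0,0,0.6,0,0,0,0.4,0,0,0,0,0,0,0,0,0]'|egrep 'tcp|wrist'
python3 -m inch '[-0.3,0,0,0,-0.5,0,0,0,-0.5,0,0,0,-0.5,0,0,0,-0.3,0,0,0]'|egrep 'tcp|wrist'
python3 -m inch '[-0.1,0,0,0,-0.1,0,0,0,-0.1,0,0,0,-0.1,0,0,0,-0.1,0,0,0]'|egrep 'tcp|wrist'
python3 -m inch '[-0.1,0,0,0,-0.1,0,0,0,-0.1,0,0,0,-0.1,0,0,0,-0.1,0,0,0]'|egrep 'tcp|wrist'
python3 -m inch '[-0.15,0,0,0,-0.15,0,0,0,-0.2,0,0,0,-0.2,0,0,0,-0.2,0,0,0]'|egrep 'tcp|wrist'
python3 - <<'E'
from h import *
s=get_state();q=s['orientation'];M=R.from_quat([q[1],q[2],q[3],q[0]]).as_matrix()
print("tool x ang",np.arctan2(M[1,0],M[0,0]),s['joint_pos'],s['clock'])
E
```

```text
tcp_pos: [0.3689, -0.1419, 0.0215]
wrist_force: [-0.2, 0.1, -0.8]
tcp_pos: [0.3704, -0.1433, 0.0046]
wrist_force: [0.5, -0.9, -0.5]
tcp_pos: [0.3918, -0.1441, 0.0042]
wrist_force: [0.6, 0.3, -0.2]
tcp_pos: [0.3952, -0.1437, 0.0037]
wrist_force: [-0.0, 0.7, 0.3]
tcp_pos: [0.3989, -0.1439, 0.0036]
wrist_force: [-5.8, -0.8, 3.0]
tcp_pos: [0.4094, -0.1439, 0.0036]
wrist_force: [-2.9, 0.6, -1.1]
tool x ang 3.110988483945213 [-5.23730654e-01  2.75848513e-01 -6.67382685e-01  6.28020476e-01
  3.17511291e-04 -4.93126495e-01] 17.3833
```

```bash

python3 -m inch '[-0.25,0,0,0,-0.25,0,0,0,-0.25,0,0,0,-0.25,0,0,0,-0.25,0,0,0]'|egrep 'tcp|wrist'
python3 -m inch '[-0.25,0,0,0,-0.25,0,0,0,-0.25,0,0,0,-0.25,0,0,0,-0.25,0,0,0]'|egrep 'tcp|wrist'
python3 -m inch '[-0.25,0,0,0,-0.25,0,0,0,-0.25,0,0,0,-0.25,0,0,0,-0.25,0,0,0]'|egrep 'tcp|wrist'
python3 -m inch '[-0.25,0,0,0,-0.25,0,0,0,-0.25,0,0,0,-0.25,0,0,0,-0.25,0,0,0]'|egrep 'tcp|wrist'
python3 -m inch '[-0.25,0,0,0,-0.2,0,0,0,-0.15,0,0,0,-0.1,0,0,0,-0.05,0,0,0]'|egrep 'tcp|wrist'
python3 - <<'E'
from h import *
b=eyes.read_camera("scene");a=eyes.read_camera("top")
A=cv2.resize(a[110:260,330:450],(480,600),interpolation=cv2.INTER_CUBIC);B=cv2.resize(b[120:290,320:440],(320,453),interpolation=cv2.INTER_CUBIC)
B=cv2.copyMakeBorder(B,0,147,0,0,cv2.BORDER_CONSTANT)
cv2.imwrite("pics/m3.png",np.hstack([A,B])[...,::-1])
E
```

```text
tcp_pos: [0.4222, -0.1445, 0.0037]
wrist_force: [-2.5, 1.2, -0.9]
tcp_pos: [0.4346, -0.145, 0.0038]
wrist_force: [-3.0, -0.1, -2.2]
tcp_pos: [0.4471, -0.1454, 0.0038]
wrist_force: [-2.5, 0.3, -1.1]
tcp_pos: [0.4596, -0.1457, 0.0038]
wrist_force: [-2.1, 0.0, -1.0]
tcp_pos: [0.4669, -0.146, 0.0038]
wrist_force: [-2.9, -0.6, -0.2]
```

View pics/m3.png

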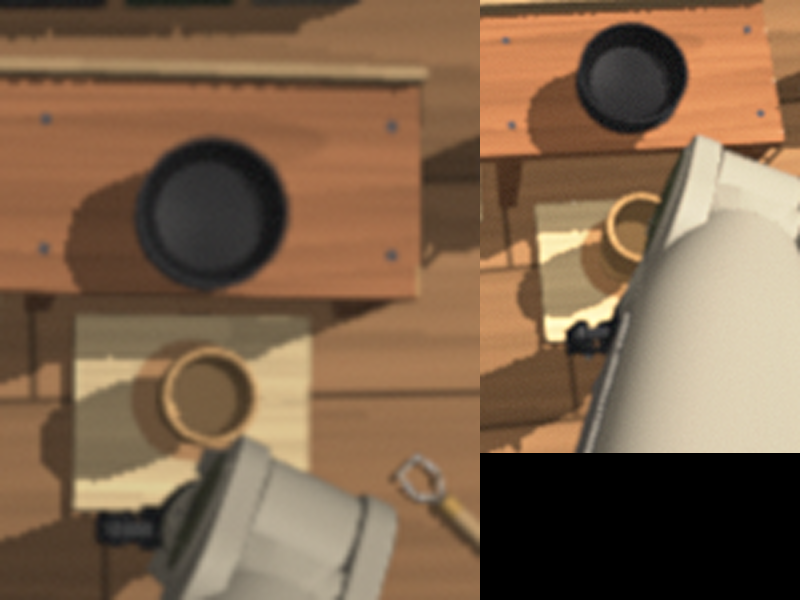

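```bash
python3 - <<'E'
from h import *
np.set_printoptions(precision=4,suppress=True)
O=np.array([.6694,-.1558]);a=-.036;X=np.array([np.cos(a),np.sin(a)]);Y=np.array([-np.sin(a),np.cos(a)])
f=lambda p:np.array([(p-O)@X,(p-O)@Y])
for z in (.15,.2,.25,.3,.35,.4): print(z,f(ray("top",[[391,220]],z)[0]),f(ray("scene",[[402,172]],z)[0]))
print("bowl",f(ray("top",[[330+211/4,110+213/4]],.23)[0]),"tcp",f(get_state()['tcp_pos'][:2]),"gob",f(ray("top",[[330+209/4,110+397/4]],.13)[0]))
print(get_state()['joint_pos'],get_state()['clock'])
E
```

```text
0.15 [-0.1403 -0.0203] [-0.0301 -0.0605]
0.2 [-0.1412 -0.0131] [-0.0497 -0.0467]
0.25 [-0.1421 -0.0058] [-0.0693 -0.0329]
0.3 [-0.143   0.0014] [-0.089  -0.0191]
0.35 [-0.1439  0.0087] [-0.1086 -0.0053]
0.4 [-0.1448  0.0159] [-0.1282  0.0084]
bowl [0.0052 0.0138] tcp [-0.2026  0.0025] gob [-0.1102  0.0017]
[-0.4673  0.3609 -0.5343  0.6753 -0.     -0.4365] 19.5667
```

The board is square to the bay, left edge at (73,420) and far edge at y≈315 in the left panel. The goblet is upright in its middle at (209,397). I'll continue pushing and check by code that the bowls stay put.

```bash
cat > bw.py <<'E'
from h import *
a=eyes.read_camera("top");m=(a[130:190,350:420].max(2)<60).astype('u1')
n,l,st,c=cv2.connectedComponentsWithStats(m);k=1+st[1:,4].argmax();print("bowls px",c[k]+[350,130],st[k,4])
s=get_state();p=s['tcp_pos'][:2]-[.6694,-.1558];print("x'",p[0]*.99935-.036*p[1],"y'",.036*p[0]+p[1],s['clock'])
E
python3 bw.py
python3 -m inch '[-0.05,0,0,0,-0.1,0,0,0,-0.15,0,0,0,-0.2,0,0,0,-0.25,0,0,0]'|egrep 'tcp|wrist'
python3 -m inch '[-0.25,0,0,0,-0.25,0,0,0,-0.25,0,0,0,-0.25,0,0,0,-0.25,0,0,0]'|egrep 'tcp|wrist'
python3 -m inch '[-0.25,0,0,0,-0.25,0,0,0,-0.25,0,0,0,-0.25,0,0,0,-0.25,0,0,0]'|egrep 'tcp|wrist'
python3 -m inch '[-0.25,0,0,0,-0.25,0,0,0,-0.25,0,0,0,-0.25,0,0,0,-0.25,0,0,0]'|egrep 'tcp|wrist'
python3 -m inch '[-0.25,0,0,0,-0.25,0,0,0,-0.25,0,0,0,-0.25,0,0,0,-0.25,0,0,0]'|egrep 'tcp|wrist'
python3 -m inch '[-0.25,0,0,0,-0.25,0,0,0,-0.25,0,0,0,-0.25,0,0,0,-0.25,0,0,0]'|egrep 'tcp|wrist'
python3 -m inch '[-0.25,0,0,0,-0.2,0,0,0,-0.15,0,0,0,-0.1,0,0,0,-0.05,0,0,0]'|egrep 'tcp|wrist'
python3 - <<'E'
import bw
from h import *
b=eyes.read_camera("scene");a=bw.a
A=cv2.resize(a[110:260,330:450],(480,600),interpolation=cv2.INTER_CUBIC);B=cv2.resize(b[120:290,320:440],(320,453),interpolation=cv2.INTER_CUBIC)
B=cv2.copyMakeBorder(B,0,147,0,0,cv2.BORDER_CONSTANT)
cv2.imwrite("pics/m4.png",np.hstack([A,B])[...,::-1])
E
```

```text
bowls px [382.66863324 163.07374631] 1017
x' -0.20262835662857387 y' 0.0024891442592560277 19.6167
tcp_pos: [0.4744, -0.1462, 0.0038]
wrist_force: [-3.3, -0.4, -0.1]
tcp_pos: [0.487, -0.1466, 0.0038]
wrist_force: [-3.6, 0.8, 0.3]
tcp_pos: [0.4996, -0.147, 0.0038]
wrist_force: [-4.1, -0.4, 0.9]
tcp_pos: [0.5121, -0.1474, 0.0038]
wrist_force: [-4.3, 0.3, 1.3]
tcp_pos: [0.5245, -0.1477, 0.0038]
wrist_force: [-4.7, 0.2, 1.3]
tcp_pos: [0.537, -0.1481, 0.0038]
wrist_force: [-3.7, 0.0, 1.9]
tcp_pos: [0.5444, -0.1484, 0.0038]
wrist_force: [-4.7, 0.3, 2.4]
bowls px [382.54368932 163.07669903] 1030
x' -0.12515658455708545 y' 0.0029247046611025505 22.5833
```

View pics/m4.png

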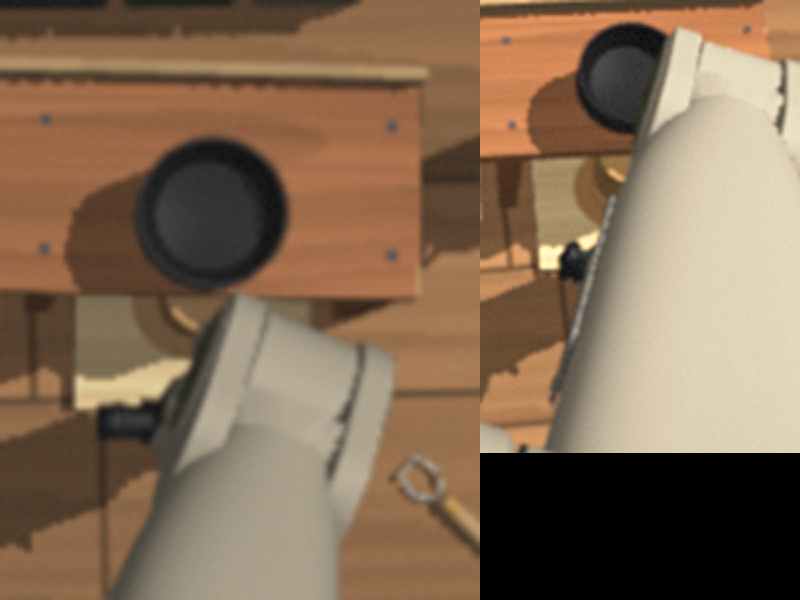

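Bowls are unmoved and the goblet is passing cleanly under the edge. Now the final slow approach to the batten.

```bash

python3 -m inch '[-0.05,0,0,0,-0.1,0,0,0,-0.15,0,0,0,-0.2,0,0,0,-0.2,0,0,0]'|egrep 'tcp|wrist'
python3 -m inch '[-0.2,0,0,0,-0.2,0,0,0,-0.2,0,0,0,-0.2,0,0,0,-0.2,0,0,0]'|egrep 'tcp|wrist'
python3 -m inch '[-0.15,0,0,0,-0.1,0,0,0,-0.1,0,0,0,-0.1,0,0,0,-0.1,0,0,0]'|egrep 'tcp|wrist'
python3 bw.py
python3 -m inch '[-0.1,0,0,0,-0.1,0,0,0,-0.1,0,0,0,-0.1,0,0,0,-0.1,0,0,0]'|egrep 'tcp|wrist'
python3 bw.py
```

```text
tcp_pos: [0.5516, -0.1486, 0.0038]
wrist_force: [-4.1, 0.6, 1.5]
tcp_pos: [0.5615, -0.1489, 0.0038]
wrist_force: [-4.1, -0.3, 1.4]
tcp_pos: [0.5668, -0.1491, 0.0038]
wrist_force: [-4.0, 0.7, 1.7]
bowls px [382.03295572 162.47064882] 971
x' -0.10245040055741696 y' 0.003056202485494967 23.9333
tcp_pos: [0.5719, -0.1492, 0.0038]
wrist_force: [-4.2, 0.9, 2.1]
bowls px [381.77502691 161.97416577] 929
x' -0.09737060337243363 y' 0.0030306744728148013 24.4
```

```bash

python3 -m inch '[-0.1,0,0,0,-0.1,0,0,0,-0.1,0,0,0,-0.1,0,0,0,-0.1,0,0,0]'|egrep 'tcp|wrist'
python3 -m inch '[-0.1,0,0,0,-0.1,0,0,0,-0.05,0,0,0,-0.05,0,0,0,0,0,0,0]'|egrep 'tcp|wrist'
python3 bw.py
```

```text
tcp_pos: [0.5769, -0.1494, 0.0038]
wrist_force: [-4.4, -0.1, 2.1]
tcp_pos: [0.5799, -0.1495, 0.0038]
wrist_force: [-4.3, -1.0, 2.1]
bowls px [381.19119351 161.4032445 ] 863
x' -0.08963194016241251 y' 0.0031044755567241618 25.2833
```

```bash

python3 -m inch '[-0.05,0,0,0,-0.05,0,0,0,-0.05,0,0,0,-0.05,0,0,0,0,0,0,0]'|egrep 'tcp|wrist'
python3 -m inch '[-0.05,0,0,0,-0.05,0,0,0,-0.05,0,0,0,0,0,0,0,0,0,0,0]'|egrep 'tcp|wrist'
```

```text
tcp_pos: [0.582, -0.1495, 0.0038]
wrist_force: [-3.8, -0.4, 1.9]
tcp_pos: [0.5826, -0.1495, 0.0038]
wrist_force: [-6.8, -0.0, 4.3]
```

```bash

python3 -m inch '[-0.05,0,0,0,-0.05,0,0,0,0,0,0,0,0,0,0,0,0,0,0,0]'|egrep 'tcp|wrist'
python3 bw.py
```

```text
tcp_pos: [0.5827, -0.1495, 0.0038]
wrist_force: [-8.8, -0.1, 5.9]
bowls px [380.82409639 161.16144578] 830
x' -0.08689190800183527 y' 0.003160686504000349 26.5833
```

```bash

python3 -m inch '[0.1,0,0,0,0.2,0,0,0,0.5,0,0,0,1,0,0,0,1.5,0,0,0]'|egrep 'tcp|wrist'
python3 -m inch '[3,0,0,0,3,0,0,0,3,0,0,0,3,0,0,0,1,0,0,0]'|egrep 'tcp|wrist'
python3 -m inch '[0,0,-3,0,0,0,-4,0,0,0,-4,0,0,0,-4,0,0,0,-1,0]'|egrep 'tcp|wrist'
python3 - <<'E'
import bw
from h import *
b=eyes.read_camera("scene");a=bw.a
A=cv2.resize(a[130:230,340:440],(400,400),interpolation=cv2.INTER_CUBIC);B=cv2.resize(b[130:230,330:430],(400,400),interpolation=cv2.INTER_CUBIC)
cv2.imwrite("pics/m5.png",np.hstack([A,B])[...,::-1])
E
```

```text
tcp_pos: [0.5534, -0.1492, 0.0042]
wrist_force: [-0.1, -0.6, 0.3]
tcp_pos: [0.4173, -0.1432, 0.0033]
wrist_force: [-0.9, 0.0, -0.5]
tcp_pos: [0.4254, -0.1466, 0.1705]
wrist_force: [0.8, -0.1, -0.3]
bowls px [382.5885214  163.09824903] 1028
x' -0.24387474643620088 y' 0.00033774511390774996 27.8833
```

View pics/m5.png

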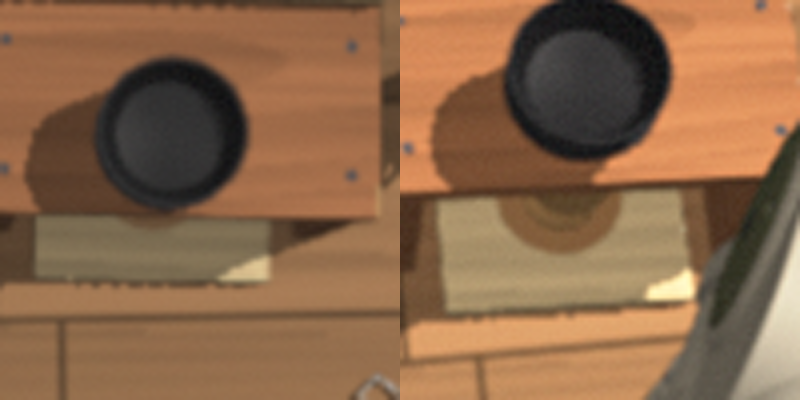

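Bowls are unmoved. The near corners of the board are at top (34,278) and (270,283), and at scene (447,311) and (694,298).

```bash
python3 - <<'E'
from h import *
O=np.array([.6694,-.1558]);a=-.036;X=np.array([np.cos(a),np.sin(a)]);Y=np.array([-np.sin(a),np.cos(a)])
for n,uv in (("top",np.array([[34,278],[270,283]])/4+[340,130]),("scene",np.array([[47,311],[294,298]])/4+[330,130])):
    P=ray(n,uv,.015); c=P.mean(0)-O; d=P[0]-P[1]
    print(n,"x'",c@X+.075,"y'",c@Y,"yaw rel",np.arctan2(-d[0],d[1])-a,np.linalg.norm(d))
E
```

```text
top x' -0.002671680686247832 y' 0.000403184379521897 yaw rel -0.004164237039444289 0.18130041412929448
scene x' -0.0025993225561538463 y' 0.00013014214813434773 yaw rel -0.0010670525337434164 0.1791125872086884
```

Home within 3 mm and square; handing in.

```bash
python3 -c "
from workcell import env
print(env.hand_in())"
```

```text
the job is handed in; nothing more can be done
None
```

I pushed the ware board into the empty right bay and handed the job in; the last images put it within 3 mm of the batten, centred to 1 mm and square to 0.3°, with the goblet on it and the bowls unmoved, though the hand-in returned no verdict.

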